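# Level the seedling shelf

## Task

Stand the spirit level lengthways on the plywood plant shelf and let go of it, then turn the black knob of the shelf's levelling foot until the bubble rests between the two lines. Then press the level firmly down onto the shelf from above (about 10 N), bubble still between the lines, and finish while holding that press: do not let go at the end. Leave the jars and other things on the bench where they are.

Things in the scene. Friction and masses are not known exactly. Their poses are not given: they have to be found in the camera images.
- level: Spirit level: an aluminium bar 180 long (its x), 26 wide (its y), 45 mm tall, black end caps, about 250 g, standing upright on the bench at the start. Origin: centre of its underside; z up. A vial 70 mm long is let into the middle of the top, under a clear cover flush with the top, so the top can be pressed anywhere; the ends beyond 36 mm from the middle are plain metal. A plain wooden batten of like size (170 x 34 x 30 mm) lies near it.
- bubble (a joint): Where the white bubble (about 14 mm long) is in the level's vial, in m: 0 is the middle, positive towards the level's +x end, travel +-0.022. It floats to the higher end: 0.8 mm for each mrad of slope, and settles in about 1 s. The two black lines round the vial are 22.6 mm apart: the bubble is between them within +-0.0035.
- shelf: The plant shelf: a plywood board 160 wide (its x) by 340 long (its y), 12 mm thick, about 70 mm above the bench. Origin: on its hinge, at its -y end, 18 mm below the top face, halfway across. Its +y end is carried by the screw of the levelling foot. At the start it is 9 to 22 mrad out of level, the foot's end low; it slopes along its length only.
- shelf_mid (a point): Middle of the shelf's top face; axes as shelf (y along its length, to the foot; z out of the face).
- knob (a joint): Turn of the levelling foot's knob in rad, 0 at the start, grows clockwise seen from above; stops at -1 and 4. It stays where it is left (about 0.1 N m to turn). Clockwise raises the foot's end of the shelf: 10 mrad of slope (8 mm of bubble) for each rad. The knob itself does not rise or sink.
- knob_grip (a point): The knob's grip point, on its vertical turning axis, on the shelf's centre line, 205 mm beyond the shelf's middle. The knob is a black wing bar 48 long (along this point's x), 15 wide (along its y) and 30 mm tall over a disc 44 mm across; this point is at the knob's very top (112 to 120 mm above the bench), z up; the bar is free down to 28 mm below the top, where the disc begins. The shelf's metal lug passes 38 mm or more below the point.
- jar_a: Bystander: closed glass jar, 72 across, 85 mm tall; origin under its centre.
- jar_b: Bystander: closed glass jar, 72 across, 85 mm tall; origin under its centre.
- jar_c: Bystander: closed glass jar, 72 across, 85 mm tall; origin under its centre.
- jar_lid: Bystander: loose jar lid, 74 across, 12 mm thick; origin under its centre.
- pot: Bystander: terracotta-coloured pot, 76 across, 70 mm tall; origin under its centre.
- dibber: Bystander: small hand brush lying on the bench; origin under its middle.
- batten: Bystander: wooden batten 170 (its x) x 34 x 30 mm lying on the bench beside the level; origin under its centre.
There are look-alikes about, which are no part of the job. What is shaped like the level but green or yellow is not meant.

How it is judged (in metres and radians):
On the way, in this order (a step that is already met when the one before it is completed fails the run):
1. the level stands lengthways on the shelf, let go, its bubble showing the shelf out of level (x of level in the frame of shelf_mid between -0.065 and 0.065 m and y of level in the frame of shelf_mid between -0.08 and 0.08 m and z of level in the frame of shelf_mid between -0.005 and 0.005 m and angle between the x axis of level and the y axis of shelf_mid, either way round below 0.25 rad and angle between level's own z axis and vertical below 0.15 rad and contact force between the fingers and level below 0.1 N and contact force between level and shelf above 0.5 N and linear speed of level below 0.02 m/s and (value of joint bubble above 0.005 m or value of joint bubble below -0.005 m)), for 0.3 s.
2. the foot has been turned so that the bubble rests between the lines, the level standing free on the shelf (x of level in the frame of shelf_mid between -0.065 and 0.065 m and y of level in the frame of shelf_mid between -0.08 and 0.08 m and z of level in the frame of shelf_mid between -0.005 and 0.005 m and angle between the x axis of level and the y axis of shelf_mid, either way round below 0.25 rad and angle between level's own z axis and vertical below 0.15 rad and contact force between the fingers and level below 0.1 N and value of joint bubble between -0.0035 and 0.0035 m), for 0.5 s.
At the end, for the whole second after the job is handed in: The level stands lengthways on the shelf (within 0.25 rad, wholly on the board), the fingers press it down (over 3 N on the level, over 5.5 N between level and shelf, its own weight of 2.5 N included) and the bubble stays within 3.5 mm of the middle, all through the last second (x of level in the frame of shelf_mid between -0.065 and 0.065 m and y of level in the frame of shelf_mid between -0.08 and 0.08 m and z of level in the frame of shelf_mid between -0.005 and 0.005 m and angle between the x axis of level and the y axis of shelf_mid, either way round below 0.25 rad and angle between level's own z axis and vertical below 0.15 rad and value of joint bubble between -0.0035 and 0.0035 m and contact force between the fingers and level above 3 N and contact force between level and shelf above 5.5 N and linear speed of level below 0.02 m/s); the arm keeps its last pose, push and grip.
It fails at once if a bystander was moved by more than 40 mm (distance of any of jar_a, jar_b, jar_c, jar_lid, pot, dibber, batten from where it was at the start of the episode above 0.04 m).
It also fails if it takes over 70 s, if anything falls off the work surface, if the arm or the gripper's body presses on something with over 40 N, if the wrist force passes 120 N, or if a joint passes its speed limit or range.

## Robot

A 7-joint arm with a two-finger parallel gripper is mounted at the origin on the work surface. World frame = base frame: x ahead of the robot, y to its left, z up, the work surface at z = 0. Lengths are in m, angles in degrees, forces in N, time in s.
With the tool pointing down it reaches from about 0.4 to 0.9 m from the base axis. Payload 5.6 kg.
Tool frame: the origin (TCP) lies between the finger pads; the fingertips stand 22 mm ahead of it and the grasp point (between the pads) lies 3 mm ahead of it; z points along the fingers, y is the direction in which the jaws open and shut (so a half turn about z gives the same grasp; the last joint's range is limited). The gripper opens to 92 mm and grips with 3 to 60 N. Pads are 20 mm wide; open, the fingers measure 128 mm over their backs; the gripper's body (75 mm by 189 mm) begins 69 mm behind the grasp point.
Start: joints at [-76.891, 26.786, -0.665, 91.828, 0.344, 61.387, -3.226], TCP at [0.175, 0.626, 0.237] pointing down, gripper open.
Joint ranges: [-144.91, 144.91], [-17.63, 115.5], [-89.93, 88.59], [15.96, 139.68], [-74.01, 254.01], [8.47, 105.57], [-167.45, 167.45]. Speed limits (degrees/s): [147.25, 147.25, 180, 180, 180, 180, 180].

## Interface

Orientations are given as a 3x3 rotation matrix whose columns are the frame's x, y, z axes.
In Python, from rig import monitor, eyes, ticket, look_for, pinpoint gives the robot as it stands.
- The arm moves only by the shell command python3 -m creep 'ROWS' [FORCE]. ROWS is JSON, a list that holds one entry, the list of rows, each a list of 5 numbers: the shift along the tool's x, y, z in units of 0.25 m (1.0 is 0.25 m), then the turn about the tool's z in units of pi rad (1.0 is pi rad), then the gripper's target within -1 to 1 (fully open at 1, half-way at 0, shut at -1). In form: [[[tx, ty, tz, yaw, hand], ...]]. A call has 1 to 12 rows; each row shifts and turns the commanded pose from where the row before left it, along the tool's axes as they then stand; what a row does not reach is not made up. A row lasts 1/10 s, in which the tool goes at most 50 mm and 8.59 degrees, less where a joint would pass 70% of its speed; a pose out of reach is approached as far as the arm can. A call with a number of a shift or a turn outside -1 to 1 is refused whole. A call with a gripper value outside its range is refused whole. The fingers move at their own pace and stop on an object; FORCE is the grip in N (left out, the last holds). Time passes only in rows, so rows that do not move let the fingers close. It gives the time, the measured TCP pose, the force and the opening at its end, in the units of the state.
- monitor.sense(): the state, without advancing time (a new reading comes with each control period).
- eyes.snapshot(name): name is "scene" or "top"; returns a dict with "img" (400x640x3 uint8, red, green, blue), "range_z" (400x640 float32, m along the optical axis (not along the pixel's ray), 0 where there is no reading), "mtx" (3x3 intrinsics, pixels), "dist_coeffs" ([k1, k2, p1, p2, k3] as OpenCV has them; the pictures are not rectified), "xyz" and "rotation" of the camera in the world. Camera axes: x right, y down, z forward; pixel columns grow to the right and rows downward; lengths in m; the calibration is good to about 2 mm. A picture is of the moment at which its call begins.
- ticket.job_done(): hands the job in, once; it reports no verdict.
Trained networks look in a picture, given as the dict that the camera call returned (one of the last four; its "shot" number tells which), for a name from the list of things; names that differ only in an ending like _2 or _b are one class to them, and where a whole thing is asked for, a point or a joint stands for the part that bears it (a point fixed in the world has none). Each returns a list of dicts, best first, with "conf" (0 to 1); they miss things now and then, are a little off and sometimes report something else, mostly with a low value. They report only what shows in the picture. A call takes as long as a camera call. They do not tell look-alikes from the thing itself.
- look_for(target, picture): "xy" ([column, row] in pixels, amid what is visible of it).
- pinpoint(target, picture): "xy" ([column, row] in pixels: a listed point, or the origin of a listed thing).
The state is a dict: "clock": time; "q": joint angles; "joint_vel": joint speeds; "joint_torque": joint torques, N m; "eef_pos": TCP position; "eef_rot": TCP orientation; "contact_force": force on the tool from outside, world axes, zero at the start; "moment": the same for the moment, N m; "opening": finger opening in m.
Only numpy, scipy, OpenCV 4.12 (cv2) and the standard library are available. Lean on these libraries where they do the work, as an engineer would, in place of code of your own. Each camera call takes 0.05 s, during which the arm holds its last target.

## Working session

There is one attempt and no reset: what is moved stays moved. The work goes in short steps, Python scripts to look and compute and a shell command to move; the robot and the scene stay as the last step left them, time stands still between calls to the robot, and variables do not carry over. Pictures are saved under pics/ and viewed, and the job is handed in when it is done.

```bash
mkdir -p pics; ls
cat > h.py <<'E'
import numpy as np, cv2
from rig import monitor, eyes, ticket, look_for, pinpoint
def save(p,name,crop=None,scale=1):
    im=p["img"][:,:,::-1]
    if crop: x0,y0,x1,y1=crop; im=im[y0:y1,x0:x1]
    im=cv2.resize(im,None,fx=scale,fy=scale,interpolation=cv2.INTER_CUBIC)
    cv2.imwrite("pics/"+name+".png",im)
def ray(p,xy):
    u=cv2.undistortPoints(np.array([[xy]],float),np.array(p["mtx"],float),np.array(p["dist_coeffs"],float))[0,0]
    R=np.array(p["rotation"]);return np.array(p["xyz"]),R@np.array([u[0],u[1],1.])
def atz(p,xy,z):
    o,d=ray(p,xy);return o+d*(z-o[2])/d[2]
def dep(p,xy):
    o,d=ray(p,xy);return o+d*float(p["range_z"][int(round(xy[1])),int(round(xy[0]))])
E
python3 - <<'E'
from h import *
s=monitor.sense();print({k:np.round(v,3).tolist() for k,v in s.items()})
for n in("top","scene"):
    p=eyes.snapshot(n);save(p,n+"0");print(n,np.round(p["xyz"],3),np.round(p["rotation"],3).tolist())
    for t in("level","shelf_mid","knob_grip","shelf","batten","jar_a","pot","dibber","jar_lid"):
        for f in(look_for,pinpoint):
            r=f(t,p);print(t,f.__name__,[(np.round(a["xy"]).tolist(),round(a["conf"],2),np.round(dep(p,a["xy"]),3).tolist()) for a in r[:4]])
E
```

```text
pics
{'clock': 0.0, 'q': [-76.891, 26.836, -0.665, 91.881, 0.345, 61.385, -3.224], 'joint_vel': [-0.032, -0.033, 0.072, -0.033, -0.019, -0.038, -0.075], 'joint_torque': [0.002, -52.057, -0.012, -24.375, -0.057, 0.018, 0.0], 'eef_pos': [0.174, 0.626, 0.236], 'eef_rot': [[-0.963, 0.268, -0.0], [0.268, 0.963, -0.002], [-0.0, -0.002, -1.0]], 'contact_force': [-0.021, 0.147, 0.192], 'moment': [0.028, 0.024, -0.014], 'opening': 0.092}
top [ 0.4   -0.047  1.566] [[-0.011, -0.995, 0.1], [-1.0, 0.01, -0.011], [0.01, -0.1, -0.995]]
level call [([368.0, 280.0], 0.92, [0.275, -0.228, 0.038]), ([416.0, 213.0], 0.9, [0.512, -0.406, 0.041]), ([445.0, 266.0], 0.72, [0.317, -0.514, 0.011])]
level call [([415.0, 217.0], 0.94, [0.497, -0.398, 0.045]), ([446.0, 267.0], 0.91, [0.316, -0.513, 0.032]), ([366.0, 276.0], 0.77, [0.288, -0.219, 0.034])]
shelf_mid call [([271.0, 199.0], 0.73, [0.564, 0.116, 0.07]), ([244.0, 260.0], 0.73, [0.348, 0.219, 0.024])]
shelf_mid call [([268.0, 199.0], 0.6, [0.566, 0.128, 0.066]), ([250.0, 256.0], 0.29, [0.362, 0.198, 0.022])]
knob_grip call [([216.0, 200.0], 0.54, [0.5
[... 2232 characters left out ...]
([288.0, 286.0], 0.72, [0.791, -0.099, 0.086]), ([337.0, 288.0], 0.61, [0.786, 0.021, 0.085])]
jar_a call [([337.0, 289.0], 0.94, [0.789, 0.021, 0.083]), ([464.0, 180.0], 0.92, [0.401, 0.393, 0.038]), ([290.0, 292.0], 0.61, [0.8, -0.093, 0.076]), ([245.0, 278.0], 0.25, [0.743, -0.224, 0.005])]
pot call [([244.0, 270.0], 0.88, [0.722, -0.231, 0.007])]
pot call [([246.0, 277.0], 0.84, [0.74, -0.223, 0.001])]
dibber call [([404.0, 169.0], 0.93, [0.353, 0.217, 0.018])]
dibber call [([403.0, 178.0], 0.78, [0.39, 0.212, 0.019])]
jar_lid call [([295.0, 182.0], 0.56, [0.419, -0.121, 0.008])]
jar_lid call [([295.0, 185.0], 0.71, [0.431, -0.121, 0.008]), ([310.0, 218.0], 0.36, [0.582, -0.061, 0.066])]
```

View pics/top0.png

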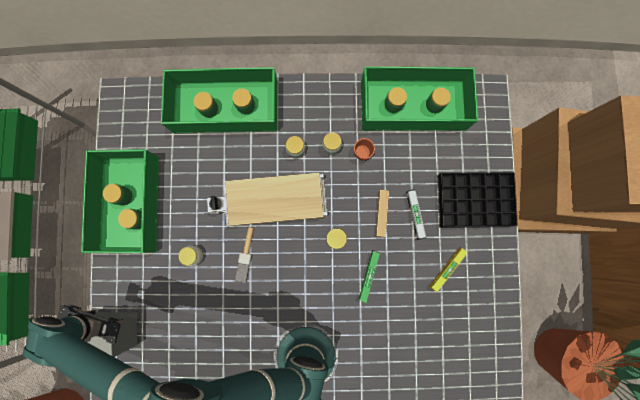

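View pics/scene0.png

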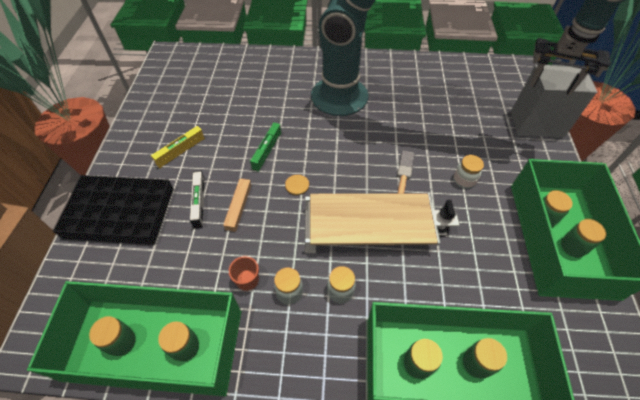

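Candidates for the level, by scene pixel: white/aluminium bar with black caps (197,203), green bar (266,148), yellow bar (180,148) and wooden batten (237,205). I choose (197,203), which is (416,215) in top. Next I check a close crop and measure.

```bash
cat >> h.py <<'E'
def cloud(p):
    v,u=np.mgrid[0:400,0:640]
    pts=np.stack([u.ravel(),v.ravel()],1).astype(float)[:,None]
    n=cv2.undistortPoints(pts,np.array(p["mtx"],float),np.array(p["dist_coeffs"],float))[:,0]
    z=np.asarray(p["range_z"]).ravel()
    c=np.c_[n*z[:,None],z]
    w=c@np.array(p["rotation"]).T+np.array(p["xyz"]); w[z<=0]=np.nan
    return w.reshape(400,640,3)
def rect(w,b,zr):
    m=(w[...,0]>b[0])&(w[...,0]<b[1])&(w[...,1]>b[2])&(w[...,1]<b[3])&(w[...,2]>zr[0])&(w[...,2]<zr[1])
    q=w[m]; r=cv2.minAreaRect(q[:,:2].astype(np.float32)*1000)
    return len(q),r,np.median(q[:,2]),q
E
python3 - <<'E'
from h import *
for n,cr in(("scene",(160,150,280,250)),("top",(340,170,460,260))):
    p=eyes.snapshot(n);save(p,n+"_crop1",cr,5)
    w=cloud(p)
    for nm,b,zr in(("level",(.38,.62,-.46,-.34),(.035,.06)),("batten",(.38,.62,-.33,-.22),(.02,.045)),("shelf",(.45,.7,-.1,.31),(.055,.085)),("knob",(.48,.65,.28,.38),(.098,.13)),("knobdisc",(.48,.65,.26,.38),(.078,.13))):
        try:
            k,r,z,q=rect(w,b,zr);print(n,nm,k,np.round(r[0],1),np.round(r[1],1),round(r[2],1),round(z,4),np.round(q[:,2].max(),4))
            if nm=="shelf": 
                A=np.c_[q[:,:2],np.ones(k)];print("plane",np.linalg.lstsq(A,q[:,2],rcond=None)[0])
        except Exception as e: print(n,nm,e)
E
```

```text
scene level 454 [ 510.9 -406.4] [180.6  26.5] 10.7 0.0437 0.0488
scene batten 602 [ 516.3 -283.6] [ 35.4 172.4] 84.0 0.029 0.035
scene shelf 6546 [569.1 118.2] [163.6 383. ] 4.8 0.0668 0.0849
plane [-0.00501637 -0.01182496  0.07084115]
scene knob 136 [553.4 309.9] [48.  15.4] 5.0 0.1145 0.119
scene knobdisc 241 [554.5 309.6] [42.4 40.5] 47.6 0.1025 0.119
top level 345 [ 508.5 -407.5] [180.6  27.9] 11.3 0.0438 0.0521
top batten 449 [ 514.6 -283.8] [ 35.1 171.1] 83.7 0.03 0.0399
top shelf 4451 [564.8 116.8] [165.9 382.9] 4.1 0.0682 0.0846
plane [ 0.00117953 -0.00955025  0.06849246]
top knob 78 [549.5 311.4] [46.  16.5] 3.0 0.1171 0.1228
top knobdisc 135 [549.2 310.9] [43.1 41.7] 46.4 0.1084 0.1228
```

View pics/scene_crop1.png

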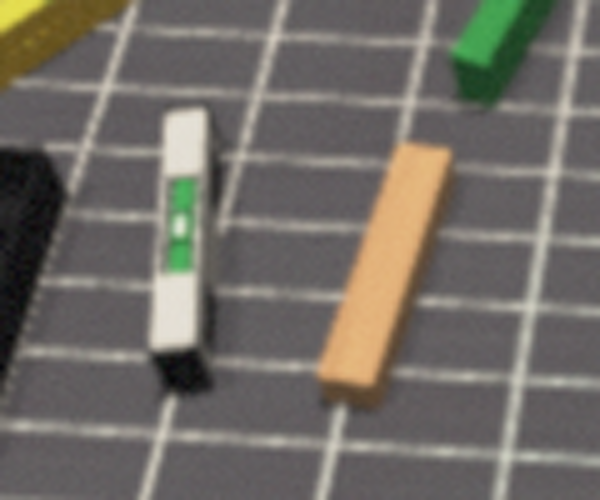

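View pics/top_crop1.png

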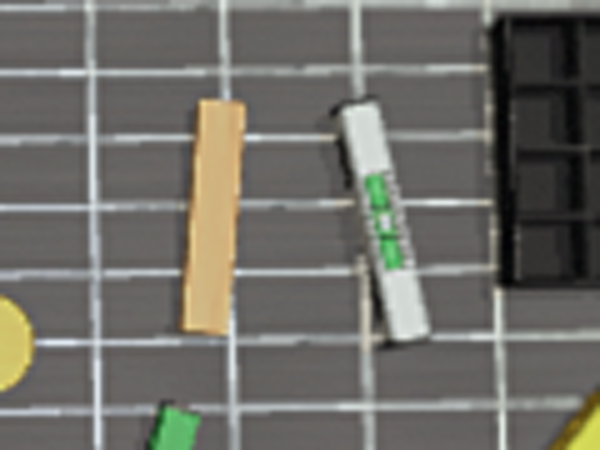

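Run:
```python
from h import *
for n in("scene","top"):
    p=eyes.snapshot(n);w=cloud(p)
    k,r,z,q=rect(w,(.47,.68,-.03,.26),(.058,.08))
    print(n,np.round(r,1) if 0 else r,z)
    # fine: board extents excluding lug
    ang=np.deg2rad(4.5)
    ydir=np.array([-np.sin(ang),np.cos(ang)])
    r4,r5=rect(w,(.45,.7,-.1,.31),(.055,.085))[1],0
    k,r,z,q=rect(w,(.45,.7,-.1,.31),(.055,.085))
    # direction fit from long edges: for slices along y, min & max x
    ys=np.arange(0,.24,.01);lo=[];hi=[]
    for y in ys:
        s=q[(abs(q[:,1]-y)<.006)];lo.append(s[:,0].min());hi.append(s[:,0].max())
    a=np.polyfit(ys,lo,1);b=np.polyfit(ys,hi,1);print("edges slope",a,b,"width",b[1]-a[1])
    # end extents along y on centre line off lug
    print("y range",[ (round(x,2),round(q[abs(q[:,0]-x)<.006][:,1].min(),3),round(q[abs(q[:,0]-x)<.006][:,1].max(),3)) for x in(.5,.52,.55,.58,.61,.63)])
```

```text
scene ((568.0872802734375, 114.70594024658203), (163.72174072265625, 299.34027099609375), 4.041385173797607) 0.06683054387083487
edges slope [-0.07578691  0.49712817] [-0.07770274  0.65795758] width 0.16082940637167642
y range [(0.5, np.float64(-0.065), np.float64(0.274)), (0.52, np.float64(-0.078), np.float64(0.275)), (0.55, np.float64(-0.07), np.float64(0.303)), (0.58, np.float64(-0.067), np.float64(0.31)), (0.61, np.float64(-0.065), np.float64(0.282)), (0.63, np.float64(-0.063), np.float64(0.284))]
top ((566.211669921875, 115.23992156982422), (161.6396026611328, 299.3030090332031), 4.59127950668335) 0.06822956163468619
edges slope [-0.08028994  0.49566327] [-0.07276607  0.65350791] width 0.15784464339087245
y range [(0.5, np.float64(-0.064), np.float64(0.272)), (0.52, np.float64(-0.079), np.float64(0.276)), (0.55, np.float64(-0.068), np.float64(0.292)), (0.58, np.float64(-0.065), np.float64(0.309)), (0.61, np.float64(-0.062), np.float64(0.282)), (0.63, np.float64(-0.062), np.float64(0.286))]
```

The crop confirms it: aluminium bar, black caps and a green vial with a white bubble, centred about (180,225) in the scene crop. It sits at (0.510,-0.407) with its axis at +11°. The shelf yaw is about 4.4°, its middle about (0.568,0.106), and the knob about (0.552,0.311).

```bash
cat > plan.py <<'E'
# works out rows (tool axes, units) from a list of world waypoints (x,y,z,tool-y-angle deg); prints suggestions
import numpy as np
def rows(start,way,hand,step=.045,ang=7.5):
    # start: x,y,z,phi
    cur=np.array(start,float);out=[]
    for w in way:
        w=np.array(w,float)
        n=int(max(np.ceil(np.linalg.norm(w[:3]-cur[:3])/step),np.ceil(abs(w[3]-cur[3])/ang),1))
        d0=(w-cur)/n
        for i in range(n):
            # re-aim each row from simulated pose
            tgt=w-d0*(n-1-i); d=tgt-cur
            a=np.deg2rad(cur[3]); ty=np.array([np.cos(a),np.sin(a)]); tx=np.array([ -np.sin(a),np.cos(a)])
            # tool z down: x = y cross z
            r=np.round([d[:2]@tx/.25,d[:2]@ty/.25,-d[2]/.25,-d[3]/180],3)
            out.append(list(map(float,r))+[hand])
            cur=cur+np.r_[(tx*r[0]+ty*r[1])*.25,-r[2]*.25,-r[3]*180]
    for i in range(0,len(out),12):
        print("[["+",".join("["+",".join(f"{v:g}" for v in r)+"]" for r in out[i:i+12])+"]]")
    print("end",np.round(cur,4))
def now():
    from rig import monitor
    s=monitor.sense();R=np.array(s["eef_rot"])
    return list(s["eef_pos"])+[np.rad2deg(np.arctan2(R[1,1],R[0,1]))]
E
python3 - <<'E'
from plan import *
import numpy as np
n=now();print(n)
# tool x check: x axis = (-sin,cos)? at start x=(-.963,.268), phi=74
rows(n,[(.5,.35,.237,40),(.62,.0,.22,-20),(.51,-.407,.18,-79)],1)
E
```

```text
[np.float64(0.17456174352066237), np.float64(0.626145339373824), np.float64(0.2366027236016464), np.float64(74.41978689355108)]
[[[-0.155,-0.071,-0,0.019,1],[-0.159,-0.062,-0,0.019,1],[-0.163,-0.053,-0,0.019,1],[-0.165,-0.043,-0.001,0.019,1],[-0.167,-0.032,0,0.02,1],[-0.17,-0.023,0,0.019,1],[-0.17,-0.012,-0,0.019,1],[-0.171,-0.001,-0,0.019,1],[-0.17,0.008,-0,0.019,1],[-0.17,0.018,-0.001,0.019,1],[-0.153,-0.059,0.008,0.037,1],[-0.16,-0.041,0.007,0.037,1]]]
[[[-0.163,-0.022,0.008,0.037,1],[-0.164,-0.004,0.007,0.037,1],[-0.164,0.016,0.008,0.037,1],[-0.16,0.035,0.008,0.037,1],[-0.156,0.053,0.007,0.037,1],[-0.148,0.071,0.008,0.037,1],[-0.139,0.088,0.007,0.038,1],[-0.168,0.015,0.016,0.033,1],[-0.166,0.031,0.016,0.032,1],[-0.161,0.049,0.016,0.033,1],[-0.156,0.064,0.016,0.033,1],[-0.148,0.081,0.016,0.033,1]]]
[[[-0.139,0.096,0.016,0.032,1],[-0.129,0.108,0.016,0.033,1],[-0.117,0.122,0.016,0.033,1],[-0.104,0.133,0.016,0.033,1],[-0.089,0.143,0.016,0.032,1]]]
end [  0.5099  -0.4069   0.1801 -78.9402]
```

```bash
python3 -m creep '[[[-0.155,-0.071,0,0.019,1],[-0.159,-0.062,0,0.019,1],[-0.163,-0.053,0,0.019,1],[-0.165,-0.043,0,0.019,1],[-0.167,-0.032,0,0.02,1],[-0.17,-0.023,0,0.019,1],[-0.17,-0.012,0,0.019,1],[-0.17,0,0,0.019,1],[-0.17,0.008,0,0.019,1],[-0.17,0.018,0,0.019,1],[-0.153,-0.059,0.008,0.037,1],[-0.16,-0.041,0.007,0.037,1]]]' 25
python3 -m creep '[[[-0.163,-0.022,0.008,0.037,1],[-0.164,0,0.007,0.037,1],[-0.164,0.016,0.008,0.037,1],[-0.16,0.035,0.008,0.037,1],[-0.156,0.053,0.007,0.037,1],[-0.148,0.071,0.008,0.037,1],[-0.139,0.088,0.007,0.038,1],[-0.168,0.015,0.016,0.033,1],[-0.166,0.031,0.016,0.032,1],[-0.161,0.049,0.016,0.033,1],[-0.156,0.064,0.016,0.033,1],[-0.148,0.081,0.016,0.033,1]]]'
python3 -m creep '[[[-0.139,0.096,0.016,0.032,1],[-0.129,0.108,0.016,0.033,1],[-0.117,0.122,0.016,0.033,1],[-0.104,0.133,0.016,0.033,1],[-0.089,0.143,0.016,0.032,1],[0,0,0,0,0.3],[0,0,0,0,0.3]]]'
python3 - <<'E'
from plan import *
n=now();print(np.round(n,4))
rows(n,[(.510,-.407,.036,-79)],0.3)
from h import *
p=eyes.snapshot("scene");save(p,"s2",(120,100,320,260),4)
E
```

```text
clock: 3.3
eef_pos: [0.5275, 0.2709, 0.2327]
eef_rot: [[-0.445, 0.895, 0.0], [0.895, 0.445, 0.0], [-0.0, 0.0, -1.0]]
contact_force: [-0.2, -0.2, -0.0]
opening: 0.0922
clock: 4.5
eef_pos: [0.5656, -0.204, 0.1997]
eef_rot: [[0.764, 0.645, 0.001], [0.645, -0.764, 0.0], [0.001, 0.0, -1.0]]
contact_force: [0.6, -0.1, -0.1]
opening: 0.0918
clock: 5.2
eef_pos: [0.5101, -0.4071, 0.1793]
eef_rot: [[0.982, 0.19, -0.001], [0.19, -0.982, 0.0], [-0.001, -0.0, -1.0]]
contact_force: [0.2, 0.4, 0.2]
opening: 0.0777
[  0.5101  -0.4071   0.1793 -79.027 ]
[[[-0,-0,0.143,-0,0.3],[-0,-0,0.144,-0,0.3],[-0,-0,0.143,-0,0.3],[-0.001,-0,0.143,-0,0.3]]]
end [ 5.0990e-01 -4.0710e-01  3.6000e-02 -7.9027e+01]
```

View pics/s2.png

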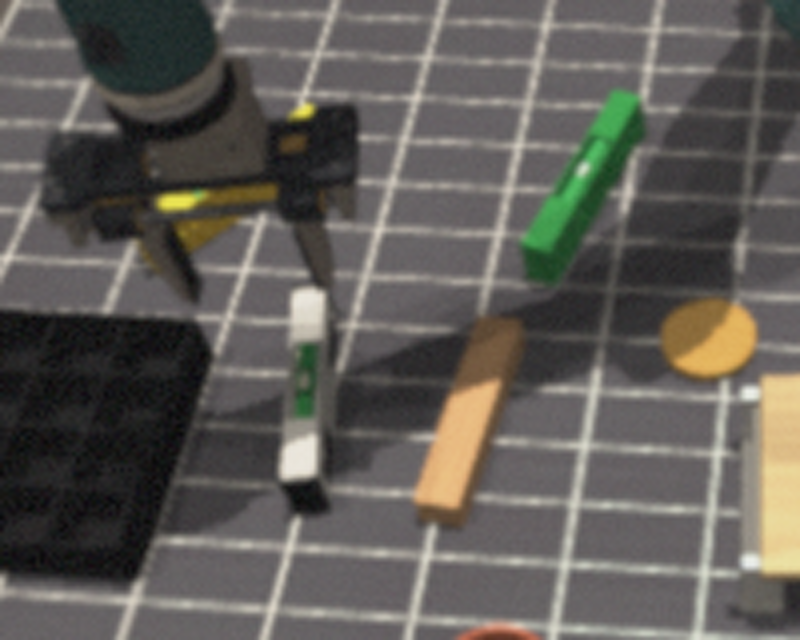

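The gripper hovers over the aluminium level (crop about 310,400) with the jaws across its width. I'll descend and grip.

```bash
python3 -m creep '[[[0,0,0.143,0,0.3],[0,0,0.144,0,0.3],[0,0,0.143,0,0.3],[0,0,0.1,0,0.3],[0,0,0.043,0,0.3],[0,0,0,0,0.3]]]'
python3 -m creep '[[[0,0,0,0,-1],[0,0,0,0,-1],[0,0,0,0,-1],[0,0,0,0,-1],[0,0,0,0,-1],[0,0,0,0,-1],[0,0,0,0,-1],[0,0,0,0,-1]]]' 25
python3 -m creep '[[[0,0,-0.1,0,-1],[0,0,-0.15,0,-1],[0,0,-0.16,0,-1],[0,0,-0.16,0,-1],[0,0,-0.1,0,-1],[0,0,0,0,-1]]]' 25
python3 - <<'E'
from plan import *
n=now();print(np.round(n,4))
rows(n,[(.60,-.1,.2,-30),(.568,.106,.16,4.4)],-1)
from h import *
p=eyes.snapshot("scene");save(p,"s3",(120,100,320,260),4)
E
```

```text
clock: 5.85
eef_pos: [0.5113, -0.4043, 0.0352]
eef_rot: [[0.981, 0.194, -0.001], [0.194, -0.981, 0.002], [-0.001, -0.002, -1.0]]
contact_force: [-0.1, -0.9, -0.4]
opening: 0.0598
clock: 6.65
eef_pos: [0.5112, -0.4065, 0.037]
eef_rot: [[0.981, 0.192, 0.001], [0.192, -0.981, -0.0], [0.001, 0.0, -1.0]]
contact_force: [0.1, 1.2, 6.5]
opening: 0.0261
clock: 7.25
eef_pos: [0.512, -0.4076, 0.2071]
eef_rot: [[0.981, 0.192, 0.005], [0.192, -0.981, -0.003], [0.004, 0.004, -1.0]]
contact_force: [0.4, -1.1, -2.2]
opening: 0.0259
[  0.512   -0.4076   0.2071 -78.9469]
[[[0.073,-0.143,0.004,-0.034,-1],[0.087,-0.134,0.003,-0.034,-1],[0.101,-0.123,0.004,-0.034,-1],[0.114,-0.113,0.003,-0.034,-1],[0.125,-0.099,0.004,-0.034,-1],[0.136,-0.086,0.003,-0.034,-1],[0.143,-0.071,0.004,-0.034,-1],[0.15,-0.055,0.003,-0.034,-1],[0.13,-0.105,0.032,-0.038,-1],[0.141,-0.088,0.032,-0.038,-1],[0.151,-0.071,0.032,-0.039,-1],[0.159,-0.051,0.032,-0.038,-1]]]
[[[0.164,-0.033,0.032,-0.038,-1]]]
end [0.568  0.1061 0.1601 4.3931]
```

View pics/s3.png

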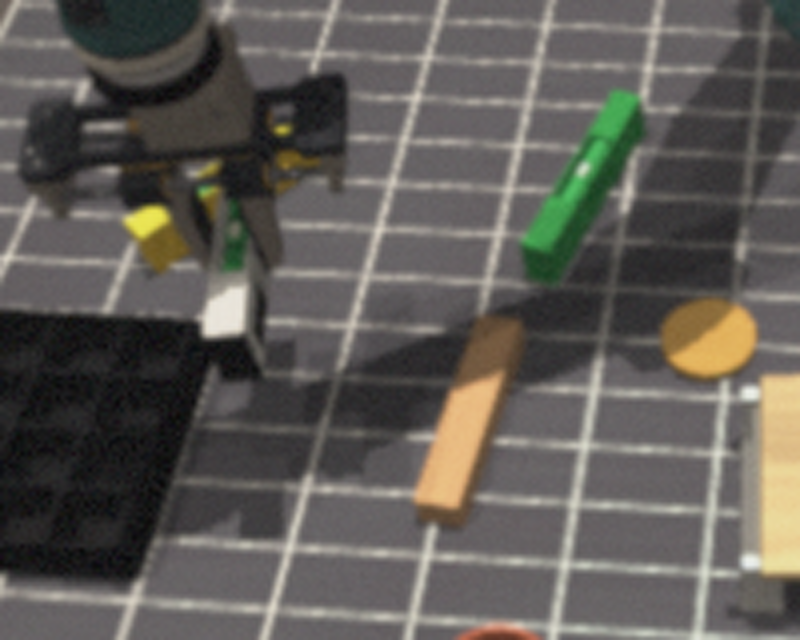

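The level is held (opening 26 mm, 2.2 N weight). I'll carry it over the shelf.

```bash
python3 -m creep '[[[0.073,-0.143,0.004,-0.034,-1],[0.087,-0.134,0.003,-0.034,-1],[0.101,-0.123,0.004,-0.034,-1],[0.114,-0.113,0.003,-0.034,-1],[0.125,-0.099,0.004,-0.034,-1],[0.136,-0.086,0.003,-0.034,-1],[0.143,-0.071,0.004,-0.034,-1],[0.15,-0.055,0.003,-0.034,-1],[0.13,-0.105,0.032,-0.038,-1],[0.141,-0.088,0.032,-0.038,-1],[0.151,-0.071,0.032,-0.039,-1],[0.159,-0.051,0.032,-0.038,-1]]]'
python3 -m creep '[[[0.164,-0.033,0.032,-0.038,-1],[0,0,0,0,-1],[0,0,0,0,-1],[0,0,0,0,-1]]]'
python3 - <<'E'
from plan import *
n=now();print(np.round(n,4))
rows(n,[(.568,.106,.108,4.4)],-1,.03)
from h import *
p=eyes.snapshot("scene");save(p,"s4",(290,140,490,300),4)
E
```

```text
clock: 8.5
eef_pos: [0.571, 0.068, 0.162]
eef_rot: [[0.037, 0.999, -0.004], [0.999, -0.037, -0.001], [-0.001, -0.004, -1.0]]
contact_force: [0.8, -1.2, -1.9]
opening: 0.0257
clock: 8.9
eef_pos: [0.5662, 0.106, 0.1556]
eef_rot: [[-0.075, 0.997, -0.002], [0.997, 0.075, -0.002], [-0.001, -0.002, -1.0]]
contact_force: [0.1, -1.2, -3.1]
opening: 0.026
[0.5662 0.106  0.1556 4.2768]
[[[-0,0.004,0.095,-0,-1],[-0.001,0.003,0.095,-0.001,-1]]]
end [0.568  0.1059 0.1081 4.4568]
```

View pics/s4.png

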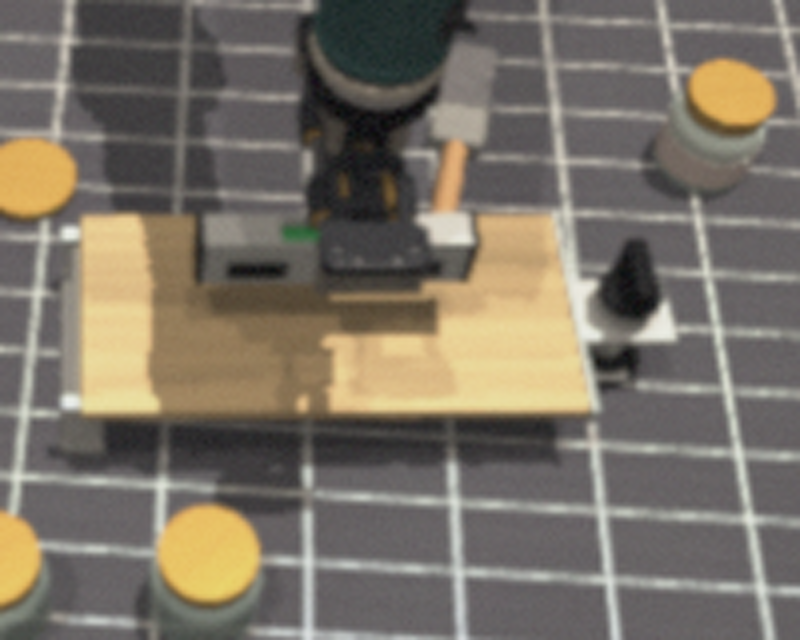

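Run:
```python
from h import *
for n in("scene","top"):
    p=eyes.snapshot(n);w=cloud(p)
    m=(abs(w[...,0]-.566)<.025)&(abs(w[...,1]-.1)<.14)&(w[...,2]>.11)&(w[...,2]<.175)
    q=w[m]; s=q@np.array([-.075,.997,0])
    print(n,len(q),"along",s.min(),s.max(),"tcp along",-.075*.566+.997*.106)
    for lo,hi in((.0,.03),(.17,.19),(.03,.05),(.15,.17)):
        t=q[(q[:,1]>lo)&(q[:,1]<hi)]
        if len(t):print(lo,len(t),np.round(np.percentile(t[:,2],[5,50,95]),4),np.round(np.percentile(t[:,0],[2,98]),4))
    print([ (r["xy"],r["conf"],np.round(atz(p,r["xy"],.12),3)) for r in pinpoint("level",p)[:4]])
```

```text
scene 728 along -0.029329638103233458 0.15089026292403518 tcp along 0.06323200000000001
0.0 113 [0.1249 0.161  0.1651] [0.5621 0.5889]
0.17 140 [0.1217 0.1593 0.1653] [0.5504 0.5758]
0.03 131 [0.1232 0.1581 0.1655] [0.5615 0.5865]
0.15 49 [0.1377 0.1627 0.1657] [0.5511 0.577 ]
[([263.5, 151.5], 0.97, array([ 0.396, -0.211,  0.12 ])), ([184.2, 149.8], 0.7, array([ 0.404, -0.447,  0.12 ])), ([370.3, 209.7], 0.63, array([0.579, 0.098, 0.12 ]))]
top 191 along -0.02907662359465919 0.0432849578925469 tcp along 0.06323200000000001
0.0 50 [0.124  0.1636 0.1684] [0.5605 0.5838]
0.03 50 [0.1444 0.1643 0.17  ] [0.5588 0.5837]
[([369.1, 278.0], 0.84, array([ 0.287, -0.22 ,  0.12 ])), ([275.7, 197.2], 0.7, array([0.565, 0.094, 0.12 ])), ([214.1, 199.3], 0.59, array([0.56 , 0.306, 0.12 ])), ([447.0, 270.8], 0.56, array([ 0.307, -0.488,  0.12 ]))]
```

The level is centred within 2 mm of the TCP and sits flat. Lowering it to contact.

```bash
python3 -m creep '[[[0,0.004,0.08,0,-1],[0,0.003,0.08,0,-1],[0,0,0.02,0,-1],[0,0,0,0,-1],[0,0,0,0,-1]]]'
python3 -m creep '[[[0,0,0.005,0,-1],[0,0,0,0,-1],[0,0,0,0,-1]]]'
python3 -m creep '[[[0,0,0.005,0,-1],[0,0,0,0,-1],[0,0,0,0,-1]]]'
```

```text
clock: 9.65
eef_pos: [0.5692, 0.1075, 0.1126]
eef_rot: [[-0.076, 0.997, 0.001], [0.997, 0.076, 0.0], [0.0, 0.001, -1.0]]
contact_force: [0.7, 0.2, -2.1]
opening: 0.026
clock: 9.95
eef_pos: [0.5688, 0.1078, 0.1111]
eef_rot: [[-0.077, 0.997, 0.001], [0.997, 0.077, 0.0], [0.0, 0.001, -1.0]]
contact_force: [0.2, -0.1, -2.4]
opening: 0.026
clock: 10.25
eef_pos: [0.5685, 0.1077, 0.1093]
eef_rot: [[-0.077, 0.997, -0.0], [0.997, 0.077, 0.0], [0.0, -0.0, -1.0]]
contact_force: [-0.0, -0.4, -2.7]
opening: 0.0257
```

```bash
python3 -m creep '[[[0,0,0.007,0,-1],[0,0,0,0,-1],[0,0,0,0,-1]]]'
python3 -m creep '[[[0,0,0.004,0,-1],[0,0,0,0,-1],[0,0,0,0,-1]]]'
python3 -m creep '[[[0,0,0.004,0,-1],[0,0,0,0,-1],[0,0,0,0,-1]]]'
```

```text
clock: 10.55
eef_pos: [0.5685, 0.1077, 0.1075]
eef_rot: [[-0.077, 0.997, -0.0], [0.997, 0.077, -0.0], [-0.0, -0.0, -1.0]]
contact_force: [-0.3, 0.1, -2.0]
opening: 0.0259
clock: 10.85
eef_pos: [0.5685, 0.1077, 0.1066]
eef_rot: [[-0.077, 0.997, -0.0], [0.997, 0.077, -0.0], [-0.0, -0.0, -1.0]]
contact_force: [0.1, -0.6, -1.7]
opening: 0.026
clock: 11.15
eef_pos: [0.5687, 0.1077, 0.1058]
eef_rot: [[-0.077, 0.997, 0.0], [0.997, 0.077, 0.0], [0.0, 0.0, -1.0]]
contact_force: [0.4, 0.7, -0.5]
opening: 0.0258
```

Contact is starting: the measured weight fell from 2.4 N to 0.5 N. I'll go slightly further, open and rise.

```bash
python3 -m creep '[[[0,0,0.003,0,-1],[0,0,0,0,-1],[0,0,0,0,-0.2],[0,0,0,0,0],[0,0,0,0,0],[0,0,0,0,0],[0,0,0,0,0]]]'
python3 -m creep '[[[0,0,-0.06,0,0],[0,0,-0.12,0,0],[0,0,-0.15,0,0],[0,0,-0.12,0,0],[0,0,-0.05,0,0]]]'
python3 - <<'E'
from plan import *
from h import *
n=now();print(np.round(n,4))
p=eyes.snapshot("scene");save(p,"s5",(290,140,490,300),4)
rows(n,[(.45,.33,.22,50),(.552,.3105,.16,94.4)],-.4)
E
```

```text
clock: 11.85
eef_pos: [0.5686, 0.1077, 0.1048]
eef_rot: [[-0.077, 0.997, 0.0], [0.997, 0.077, -0.0], [-0.0, 0.0, -1.0]]
contact_force: [-1.2, -0.2, 0.3]
opening: 0.046
clock: 12.35
eef_pos: [0.5702, 0.1078, 0.2339]
eef_rot: [[-0.076, 0.997, 0.006], [0.997, 0.076, 0.002], [0.002, 0.006, -1.0]]
contact_force: [0.6, 0.4, 1.0]
opening: 0.0459
[0.5702 0.1078 0.2339 4.3862]
[[[0.132,-0.059,0.008,-0.036,-0.4],[0.138,-0.043,0.008,-0.036,-0.4],[0.141,-0.028,0.008,-0.037,-0.4],[0.144,-0.011,0.008,-0.036,-0.4],[0.144,0.005,0.008,-0.036,-0.4],[0.143,0.022,0.008,-0.036,-0.4],[0.14,0.037,0.008,-0.036,-0.4],[-0.06,0.034,0.04,-0.041,-0.4],[-0.065,0.026,0.04,-0.041,-0.4],[-0.067,0.017,0.04,-0.042,-0.4],[-0.069,0.008,0.04,-0.041,-0.4],[-0.069,-0,0.04,-0.041,-0.4]]]
[[[-0.069,-0.01,0.04,-0.041,-0.4]]]
end [ 0.5521  0.3104  0.1599 94.3862]
```

View pics/s5.png

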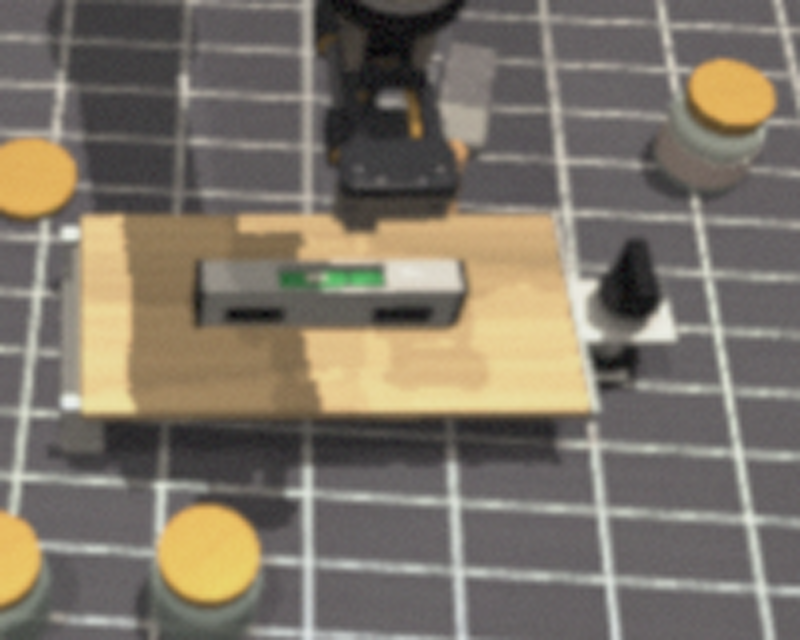

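The level stands free on the shelf, with the bubble at about (318,278) against the vial centre of (332,278), toward the hinge. Moving to above the knob and looking again.

```bash
python3 -m creep '[[[0.132,-0.059,0.008,-0.036,-0.3],[0.138,-0.043,0.008,-0.036,-0.3],[0.141,-0.028,0.008,-0.037,-0.3],[0.144,-0.011,0.008,-0.036,-0.3],[0.144,0.005,0.008,-0.036,-0.3],[0.143,0.022,0.008,-0.036,-0.3],[0.14,0.037,0.008,-0.036,-0.3],[-0.06,0.034,0.04,-0.041,-0.3],[-0.065,0.026,0.04,-0.041,-0.3],[-0.067,0.017,0.04,-0.042,-0.3],[-0.069,0.008,0.04,-0.041,-0.3],[-0.069,0,0.04,-0.041,-0.3]]]'
python3 -m creep '[[[-0.069,-0.01,0.04,-0.041,-0.3],[0,0,0,0,-0.3],[0,0,0,0,-0.3]]]'
python3 - <<'E'
from plan import *
from h import *
n=now();print(np.round(n,4))
p=eyes.snapshot("scene");save(p,"s6",(330,150,490,260),5);save(p,"s6b",(350,190,410,230),10)
t=eyes.snapshot("top");save(t,"t6",(180,150,340,250),5)
for q in(p,t):print([(np.round(r["xy"],1),round(r["conf"],2),np.round(atz(q,r["xy"],.117),3)) for r in pinpoint("knob_grip",q)[:4]])
E
```

```text
clock: 13.6
eef_pos: [0.5331, 0.3131, 0.164]
eef_rot: [[-0.999, 0.046, -0.002], [0.046, 0.999, -0.001], [0.002, -0.001, -1.0]]
contact_force: [-1.3, -0.4, -0.5]
opening: 0.0323
clock: 13.9
eef_pos: [0.5495, 0.3098, 0.1547]
eef_rot: [[-0.997, -0.073, -0.002], [-0.073, 0.997, -0.001], [0.002, -0.001, -1.0]]
contact_force: [-0.2, 0.3, 0.1]
opening: 0.0325
[ 0.5495  0.3098  0.1547 94.2141]
[(array([448. , 205.5]), 0.65, array([0.55 , 0.305, 0.117]))]
[]
```

View pics/s6.png

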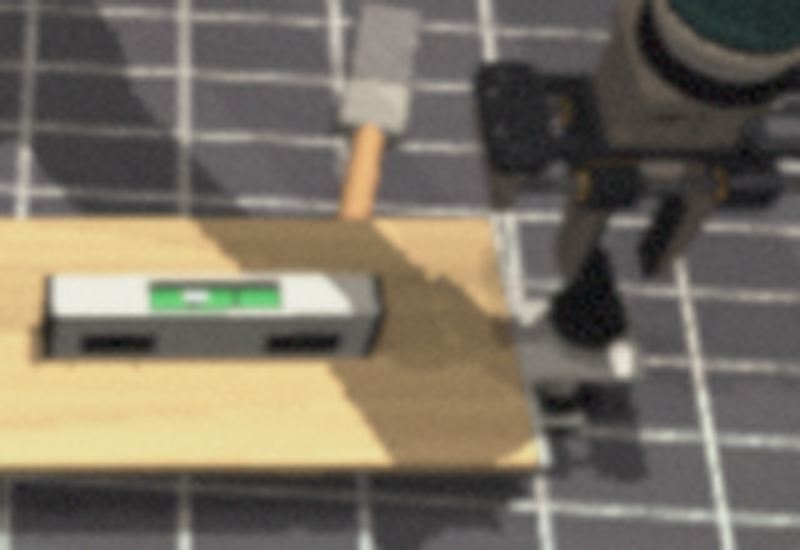

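View pics/s6b.png

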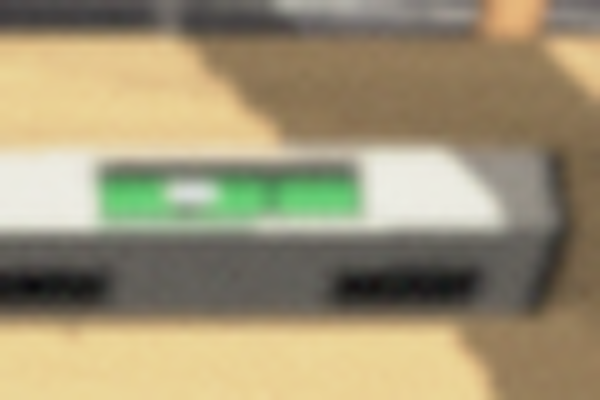

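View pics/t6.png

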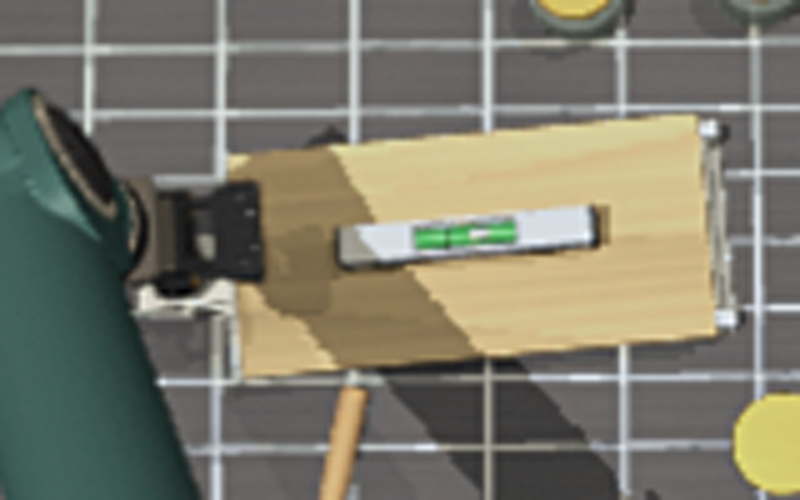

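The bubble reads about −9.8 mm (hinge side, px 192 against centre 229 at 3.74 px/mm), so the knob needs about +1.2 rad. The jaws straddle the wing, so I'll descend, grip and turn clockwise.

```bash
python3 -m creep '[[[-0.009,0.003,0.05,0,-0.3],[0,0,0.05,0,-0.3],[0,0,0.045,0,-0.3],[0,0,0,0,-0.3],[0,0,0,0,-0.3]]]'
python3 -m creep '[[[0,0,0,0,-1],[0,0,0,0,-1],[0,0,0,0,-1],[0,0,0,0,-1],[0,0,0,0,-1]]]' 20
python3 - <<'E'
from plan import *
from h import *
n=now();print(np.round(n,4),monitor.sense()["moment"])
p=eyes.snapshot("scene");save(p,"s7",(330,150,490,260),5)
E
```

```text
clock: 14.6
eef_pos: [0.5523, 0.311, 0.1188]
eef_rot: [[-0.997, -0.077, -0.001], [-0.077, 0.997, -0.001], [0.001, -0.001, -1.0]]
contact_force: [-0.2, -0.1, -1.0]
opening: 0.0324
clock: 15.1
eef_pos: [0.5529, 0.3119, 0.1201]
eef_rot: [[-0.997, -0.077, 0.001], [-0.077, 0.997, 0.001], [-0.001, 0.001, -1.0]]
contact_force: [0.9, 1.4, 2.4]
opening: 0.0151
[ 0.5529  0.3119  0.1201 94.4286] [ 0.25988064 -0.07678808  0.03365013]
```

View pics/s7.png

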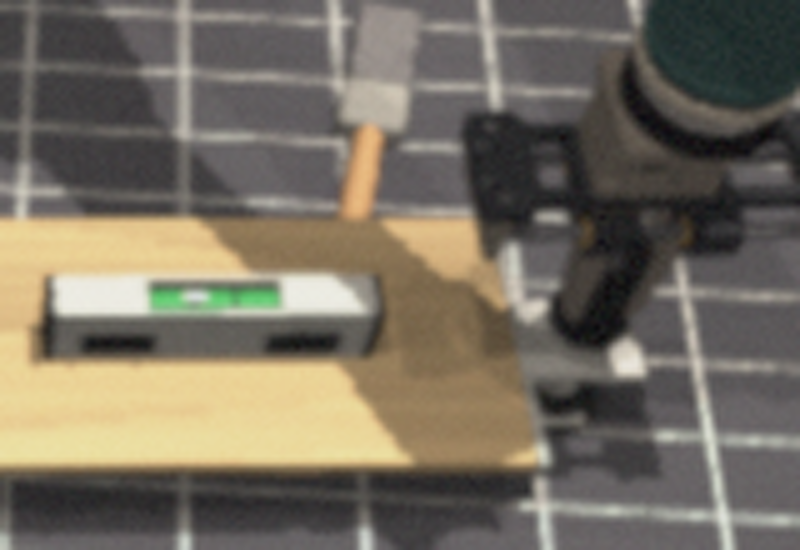

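The wing is gripped (opening 15.1 mm). Turning clockwise about 68°.

```bash
python3 -m creep '[[[0,0,0,0.034,-1],[0,0,0,0.034,-1],[0,0,0,0.034,-1],[0,0,0,0.034,-1],[0,0,0,0.034,-1],[0,0,0,0.034,-1],[0,0,0,0.034,-1],[0,0,0,0.034,-1],[0,0,0,0.034,-1],[0,0,0,0.034,-1],[0,0,0,0.034,-1]]]' 30
python3 -m creep '[[[0,0,0,0,-1],[0,0,0,0,-1],[0,0,0,0,-1],[0,0,0,0,-1],[0,0,0,0,-1],[0,0,0,0,-1],[0,0,0,0,-1],[0,0,0,0,-1],[0,0,0,0,-1],[0,0,0,0,-1],[0,0,0,0,-1],[0,0,0,0,-1]]]'
cat >> h.py <<'E'
def bub(p):
    """bubble: green vial in scene pic; profile along the row"""
    im=p["img"].astype(int); w=cloud(p)
    g=(im[...,1]>im[...,0]+25)&(im[...,1]>im[...,2]+25)
    g&=(abs(w[...,0]-.568)<.05)&(abs(w[...,1]-.106)<.12)
    v,u=np.nonzero(g)
    r0,r1,c0,c1=v.min(),v.max(),u.min(),u.max()
    prof=im[r0+1:r1,c0-3:c1+4].mean(0)
    return (r0,r1,c0,c1),prof
E
python3 - <<'E'
from plan import *
from h import *
n=now();print(np.round(n,4),monitor.sense()["moment"])
p=eyes.snapshot("scene");save(p,"s8",(350,190,410,230),10)
b,pr=bub(p);print(b);print(np.round(pr[:,0]).astype(int).tolist());print(np.round(pr[:,1]).astype(int).tolist())
t=eyes.snapshot("top");save(t,"t8",(240,180,310,220),10)
E
```

```text
clock: 16.25
eef_pos: [0.5521, 0.3099, 0.1201]
eef_rot: [[-0.451, 0.892, -0.002], [0.892, 0.451, -0.002], [-0.001, -0.002, -1.0]]
contact_force: [-3.5, -3.4, 5.4]
opening: 0.015
clock: 17.45
eef_pos: [0.5521, 0.3098, 0.1201]
eef_rot: [[-0.455, 0.891, -0.002], [0.891, 0.455, -0.002], [-0.001, -0.002, -1.0]]
contact_force: [-2.8, -3.4, 7.4]
opening: 0.0149
[ 0.5521  0.3098  0.1201 27.038 ] [-0.82234153  0.59908623 -0.06738127]
(np.int64(207), np.int64(211), np.int64(359), np.int64(385))
[235, 234, 220, 171, 121, 107, 106, 106, 106, 107, 102, 97, 100, 124, 159, 182, 186, 184, 163, 126, 102, 97, 105, 105, 108, 109, 108, 110, 107, 133, 191, 229, 234]
[234, 233, 224, 205, 199, 201, 200, 199, 200, 201, 194, 177, 164, 182, 203, 212, 212, 212, 206, 195, 177, 172, 194, 199, 201, 202, 201, 202, 194, 184, 202, 229, 235]
```

View pics/s8.png

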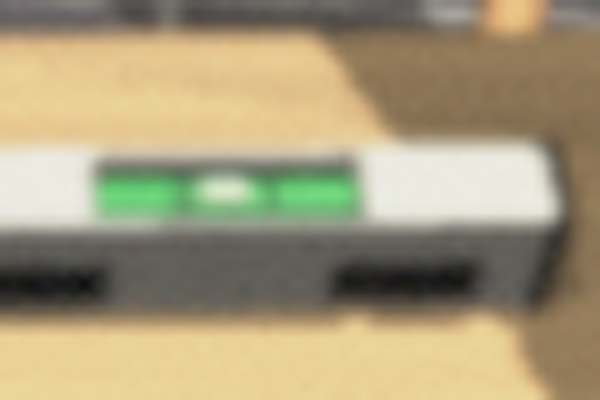

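View pics/t8.png

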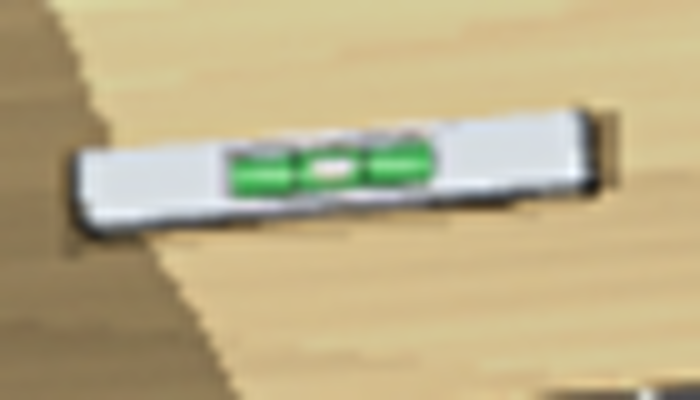

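The bubble is centred between the lines: scene px 16.0 in the profile, lines at 11.6 and 20.6. Releasing the knob, rising and re-checking.

```bash
python3 -m creep '[[[0,0,0,0,-0.3],[0,0,0,0,-0.3],[0,0,0,0,-0.3],[0,0,0,0,-0.3],[0,0,-0.05,0,-0.3],[0,0,-0.12,0,-0.3],[0,0,-0.15,0,-0.3],[0,0,-0.08,0,-0.3],[0,0,0,0,-1],[0,0,0,0,-1],[0,0,0,0,-1]]]'
python3 - <<'E'
from plan import *
from h import *
n=now();print(np.round(n,4),monitor.sense()["moment"],monitor.sense()["contact_force"])
p=eyes.snapshot("scene");save(p,"s9",(330,150,490,260),5)
b,pr=bub(p);print(b);print(np.round(pr[:,0]).astype(int).tolist());print(np.round(pr[:,1]).astype(int).tolist())
t=eyes.snapshot("top")
for q in(p,t):
    k,r,z,_=rect(cloud(q),(.53,.61,-.02,.24),(.100,.13));print(k,r,z)
rows(n,[(.568,.105,.17,4.4)],-1)
E
```

```text
clock: 18.65
eef_pos: [0.5518, 0.3109, 0.2184]
eef_rot: [[-0.455, 0.89, -0.002], [0.89, 0.455, -0.001], [-0.0, -0.002, -1.0]]
contact_force: [-0.8, -1.1, 0.2]
opening: 0.0103
[ 0.5518  0.3109  0.2184 27.0879] [-0.05429696  0.05126727 -0.00636575] [-0.78756749 -1.13802576  0.2384877 ]
(np.int64(207), np.int64(211), np.int64(359), np.int64(385))
[236, 233, 221, 173, 124, 106, 105, 104, 104, 105, 105, 98, 99, 122, 158, 184, 189, 184, 163, 126, 102, 97, 107, 105, 107, 107, 106, 107, 113, 138, 193, 229, 234]
[234, 233, 224, 208, 201, 200, 201, 199, 198, 198, 195, 177, 163, 181, 202, 211, 212, 210, 207, 196, 178, 172, 195, 200, 200, 200, 200, 200, 198, 189, 205, 229, 234]
698 ((570.61279296875, 105.80235290527344), (28.036148071289062, 180.6121826171875), 4.398574352264404) 0.11250883318737731
393 ((567.7533569335938, 106.01896667480469), (26.463993072509766, 181.07815551757812), 4.195961952209473) 0.11387934002026334
[[[-0.153,-0.063,0.039,0.025,-1],[-0.157,-0.052,0.038,0.025,-1],[-0.16,-0.039,0.039,0.026,-1],[-0.163,-0.025,0.039,0.025,-1],[-0.165,-0.013,0.039,0.025,-1]]]
end [0.568  0.1051 0.1699 4.4079]
```

View pics/s9.png

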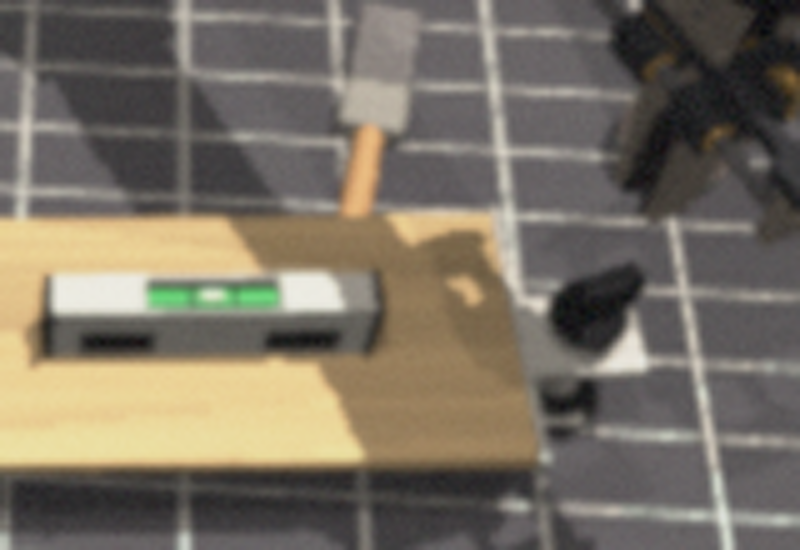

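The bubble still rests between the lines with the level free. I'll press with closed fingers on the plain metal 60 mm toward the hinge, which keeps the vial visible and loads the foot little.

Run:
```python
from plan import *
rows(now(),[(.60,.15,.2,10),(.574,.046,.155,4.4)],-1)
```

```text
[[[-0.165,-0.03,0.018,0.024,-1],[-0.167,-0.018,0.018,0.023,-1],[-0.168,-0.006,0.019,0.024,-1],[-0.168,0.007,0.018,0.024,-1],[-0.13,-0.058,0.06,0.01,-1],[-0.133,-0.054,0.06,0.011,-1],[-0.134,-0.05,0.06,0.01,-1]]]
end [0.574  0.046  0.155  4.4095]
```

```bash
python3 -m creep '[[[-0.165,-0.03,0.018,0.024,-1],[-0.167,-0.018,0.018,0.023,-1],[-0.168,-0.006,0.019,0.024,-1],[-0.168,0.007,0.018,0.024,-1],[-0.13,-0.058,0.06,0.01,-1],[-0.133,-0.054,0.06,0.011,-1],[-0.134,-0.05,0.06,0.01,-1],[0,0,0,0,-1],[0,0,0,0,-1],[0,0,0,0,-1]]]'
python3 - <<'E'
from plan import *
from h import *
n=now();print(np.round(n,4),monitor.sense()["contact_force"])
p=eyes.snapshot("scene");save(p,"s10",(330,130,490,260),5)
b,pr=bub(p);print(b);print(np.round(pr[:,0]).astype(int).tolist())
E
```

```text
clock: 19.75
eef_pos: [0.5751, 0.0477, 0.1563]
eef_rot: [[-0.079, 0.997, 0.0], [0.997, 0.079, 0.001], [0.001, 0.0, -1.0]]
contact_force: [0.6, -0.2, -0.5]
opening: 0.0003
[0.5751 0.0477 0.1563 4.5076] [ 0.63553988 -0.20824462 -0.54596124]
(np.int64(207), np.int64(211), np.int64(372), np.int64(385))
[49, 74, 119, 156, 166, 147, 112, 92, 87, 94, 94, 98, 98, 98, 100, 101, 128, 183, 222, 229]
```

View pics/s10.png

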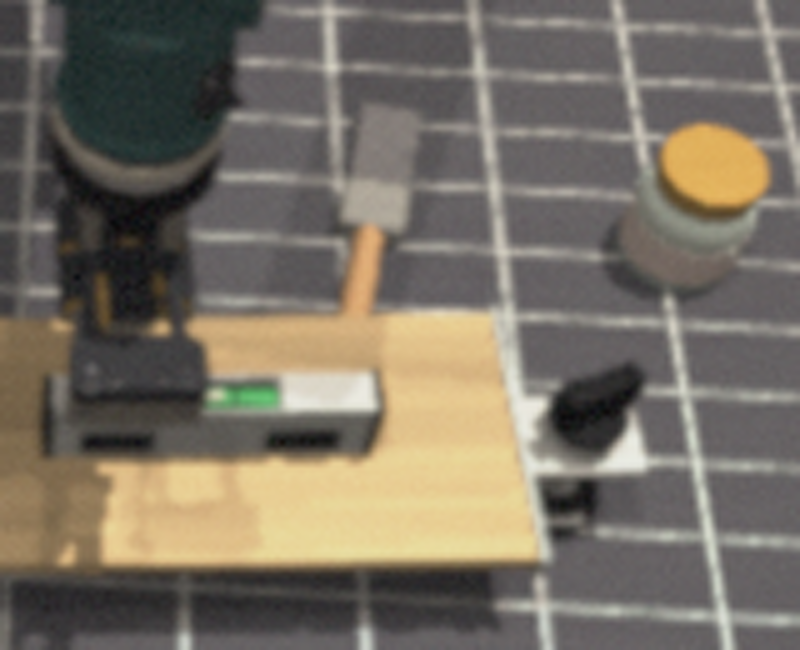

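```bash
python3 -m creep '[[[-0.032,0,0.04,0,-1],[0,0,0.03,0,-1],[0,0,0,0,-1],[0,0,0,0,-1]]]'
python3 -m creep '[[[0,0,0.008,0,-1],[0,0,0,0,-1],[0,0,0,0,-1]]]'
python3 -m creep '[[[0,0,0.006,0,-1],[0,0,0,0,-1],[0,0,0,0,-1]]]'
```

```text
clock: 20.2
eef_pos: [0.575, 0.0385, 0.1383]
eef_rot: [[-0.077, 0.997, -0.001], [0.997, 0.077, -0.0], [-0.0, -0.001, -1.0]]
contact_force: [0.0, 0.3, -0.4]
opening: 0.0001
clock: 20.5
eef_pos: [0.5756, 0.0385, 0.1374]
eef_rot: [[-0.077, 0.997, 0.001], [0.997, 0.077, 0.0], [0.0, 0.001, -1.0]]
contact_force: [0.2, 0.6, 5.6]
opening: 0.0003
clock: 20.8
eef_pos: [0.5758, 0.0385, 0.1373]
eef_rot: [[-0.077, 0.997, 0.001], [0.997, 0.077, 0.001], [0.001, 0.001, -1.0]]
contact_force: [-5.4, 0.6, 16.5]
opening: 0.0002
```

```bash
python3 -m creep '[[[0,0,-0.003,0,-1],[0,0,0,0,-1],[0,0,0,0,-1],[0,0,0,0,-1],[0,0,0,0,-1],[0,0,0,0,-1],[0,0,0,0,-1],[0,0,0,0,-1],[0,0,0,0,-1],[0,0,0,0,-1]]]'
python3 - <<'E'
from plan import *
from h import *
p=eyes.snapshot("scene");save(p,"s11",(350,185,410,225),12)
b,pr=bub(p);print(b);print(np.round(pr[:,0]).astype(int).tolist())
print(np.round(p["img"][207:212,359:390].mean(0)[:,0]).astype(int).tolist())
t=eyes.snapshot("top");save(t,"t11",(240,170,310,220),10)
print(monitor.sense()["contact_force"])
E
```

```text
clock: 21.8
eef_pos: [0.5757, 0.0385, 0.1373]
eef_rot: [[-0.077, 0.997, 0.001], [0.997, 0.077, 0.001], [0.001, 0.001, -1.0]]
contact_force: [-3.8, 0.2, 10.1]
opening: -0.0001
(np.int64(207), np.int64(211), np.int64(367), np.int64(385))
[68, 68, 71, 77, 84, 107, 143, 165, 172, 169, 152, 117, 94, 89, 97, 98, 98, 99, 99, 98, 98, 118, 170, 213, 221]
[71, 72, 80, 86, 79, 68, 67, 75, 83, 90, 107, 134, 149, 154, 153, 140, 114, 97, 94, 99, 101, 100, 101, 102, 101, 102, 124, 172, 211, 220, 219]
[-2.24982143  0.11824222 10.67589496]
```

View pics/s11.png

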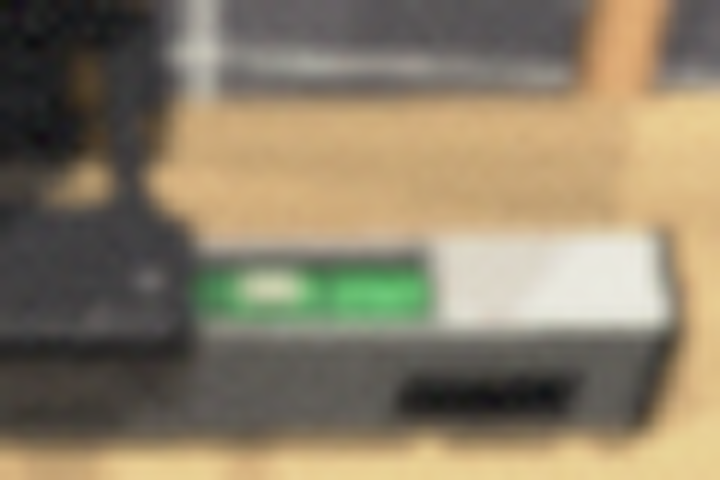

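View pics/t11.png

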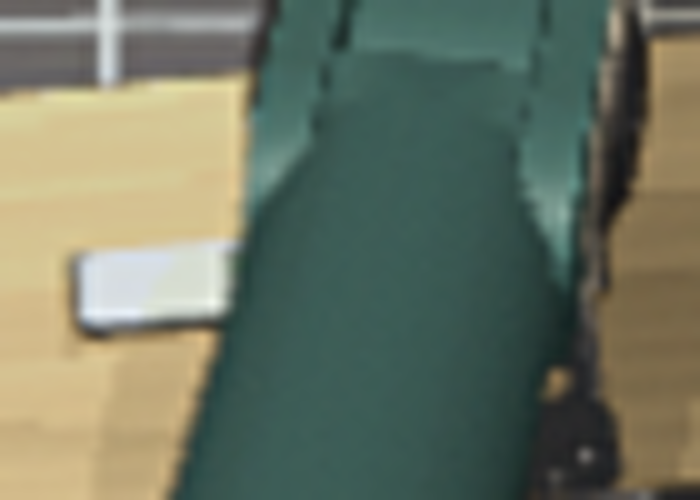

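Pressed at 10.7 N, the bubble is at column 372.2, against 372.1 for the midpoint of the lines. One short hold to confirm it is steady, then hand in.

```bash
python3 -m creep '[[[0,0,0,0,-1],[0,0,0,0,-1],[0,0,0,0,-1],[0,0,0,0,-1],[0,0,0,0,-1],[0,0,0,0,-1],[0,0,0,0,-1],[0,0,0,0,-1]]]'
python3 - <<'E'
from h import *
p=eyes.snapshot("scene");b,pr=bub(p);print(b[2],np.round(pr[:,0]).astype(int).tolist())
f=monitor.sense()["contact_force"];print(f)
if 8<f[2]<13: ticket.job_done();print("handed in")
E
```

```text
clock: 22.7
eef_pos: [0.5757, 0.0385, 0.1373]
eef_rot: [[-0.077, 0.997, 0.001], [0.997, 0.077, 0.001], [0.001, 0.001, -1.0]]
contact_force: [-2.6, -0.2, 10.8]
opening: 0.0003
367 [70, 67, 72, 79, 84, 107, 141, 168, 175, 171, 151, 116, 95, 91, 94, 96, 99, 99, 100, 98, 99, 120, 173, 214, 220]
[-2.67759678  1.16126913 10.50562529]
the job is handed in; nothing more can be done
handed in
```

The job is done and handed in at about 23 s, with the arm still pressing on the level. No verdict was reported.

I stood the aluminium level lengthways on the shelf and let go. It showed the bubble about 10 mm toward the hinge. I turned the knob about 67° clockwise, let go of it and saw the bubble rest between the lines. I then pressed with closed fingers on the plain metal about 68 mm from the level's middle, on the hinge side.

**Last checks:**
- **Press:** the force held steady at about 10.5 N.
- **Bubble:** it was within about 0.5 mm of the middle, read from the right-hand line and the vial end. The fingers hid the left-hand line in the scene camera, and the arm hid the vial from the top camera.
- **Sideways force:** about 2.7 N remained from the press, with no sign that the level moved.
- **Bystanders:** no move touched them, but I did not measure their positions again at the end.

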